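# Clamp the lidded plate on the shaker and start its bay

### The arm

A 7-joint arm with a two-finger parallel gripper is mounted at the origin on the work surface. World frame = base frame: x ahead of the robot, y to its left, z up, the work surface at z = 0. Lengths are in m, angles in rad, forces in N, time in s.
With the tool pointing down it reaches from about 0.35 to 0.9 m from the base axis. Payload 8.1 kg.
Tool frame: the origin (TCP) lies midway between the tips of the shut fingers; the grasp point (between the pads) lies 19 mm behind it; z points along the fingers, y is the line along which they close (so a half turn about z gives the same grasp; the last joint's range is limited). The gripper opens to 92 mm and grips with 3 to 60 N. Pads are 19 mm wide; open, the fingers measure 130 mm over their backs; the gripper's body (75 mm by 190 mm) begins 47 mm behind the grasp point.
Start: joints at [1.024, 0.434, 0.025, 1.573, -0.012, 1.134, -0.075], TCP at [0.268, -0.564, 0.227] pointing down, gripper open.
Joint ranges: [-2.62, 2.62], [-0.44, 2.09], [-1.27, 1.32], [0.08, 2.57], [-1.32, 4.46], [0.12, 2], [-2.74, 2.74]. Speed limits (rad/s): [2.22, 2.22, 3.01, 3.01, 3.14, 3.14, 3.14].

### API

Orientations are given as a rotation vector (axis times angle).
In Python, from cell import observe, cams, job gives the robot as it stands. The module is installed in compiled form; this text tells all that it offers.
- The arm moves only by the tool step_arm, never from a script. Its argument "steps" is a list of rows, each a list of 6 numbers: the shift along the world's x, y, z in mm, then the turn, a rotation vector about the world's x, y, z in rad. In form: [[dx, dy, dz, rx, ry, rz], ...]. A call has 1 to 20 rows; each row shifts and turns the commanded pose from where the row before left it; what a row does not reach is not made up. A row lasts 1/12 s, in which the tool goes at most 41.7 mm and 7.16 degrees, less where a joint would pass 70% of its speed; a pose out of reach is approached as far as the arm can. A call with a gripper value outside its range is refused whole. "gripper" is the opening, from 0 (shut) to 1 (fully open), set as the call begins (left out, the last holds). The fingers move at their own pace and stop on an object; "force" is the grip in N (left out, the last holds). Time passes only in rows, so rows that do not move let the fingers close. It gives the time, the measured TCP pose, the force, the opening and the grip force at its end, in the units of the state.
- observe(): the state, without advancing time (a new reading comes with each control period).
- cams.get_image(name): name is "scene" or "top"; returns the picture (400x640x3 uint8, red, green, blue); there is no depth.
- cams.get_calibration(name): a dict with "fov_y" (degrees; the focal length in pixels is half the picture's height over the tangent of half this angle, whatever the lens; pixels are square), "cx", "cy" (the principal point, pixels), "world_to_cam" (4x4, takes a point from world to camera coordinates). Camera axes: x right, y up, looking along -z (the intrinsics and any distortion apply to the point x, -y, -z); pixel columns grow to the right and rows downward; lengths in m; the calibration is good to about 2 mm. A picture is of the moment at which its call begins. get_calibration takes no time and is no camera call.
- job.sign_off(): hands the job in; it is judged then, once.
The state is a dict: "clock": time; "joints": joint angles; "dq": joint speeds; "joint_efforts": joint torques, N m; "position": TCP position; "ee_rot": TCP orientation; "force": force on the tool from outside, world axes, zero at the start; "ft_torque": the same for the moment, N m; "width": opening from 0.0 (shut) to 1.0 (fully open); "gripper_force": force on a finger pad.
Only numpy, scipy, OpenCV 4.12 (cv2) and the standard library are available. Lean on these libraries where they do the work, as an engineer would, in place of code of your own. Each camera call takes 0.05 s, during which the arm holds its last target. There are 200 camera calls.

### The job

Start the shaker for the well plate that has the blue lid; look which bay it lies in. Push that bay's orange-tabbed clamp towards the back until the plate sits square and stays firmly held against the stop bar with the clamp's sprung pad pressed well in, without forcing it, then press the blue key in front of that bay all the way and let it come up, and then press the green start key the same way. Press no other key, one key at a time; leave the open plate, its clamp and everything else alone.

Things in the scene. Friction and masses are not known exactly. Their poses are not given: they have to be found in the camera images.
- shaker: plate shaker fixed to the bench: blue base, aluminium platform, 270 x 350 mm. Origin: on the bench under its middle; x from its control panel (robot side) to its back, y to its left, z up. Platform top 90 mm above the bench, x = -55 to 130 mm; panel top 72 mm above it, x = -140 to -55 mm. Two bays (y = +85 left, -85 right), each front to back: clamp, plate, stop bar
- bay_left (a point): middle of the left bay on the platform's top, at shaker x = 50 mm. Behind the plate stands the bay's dark steel stop bar, fixed, 140 mm long, 13 mm high. The stop bars are adjustable and set differently each time: the near face of each lies between shaker x = 94 and 110 mm and is not reported
- bay_right (a point): the same for the right bay; its stop bar is set independently of the left one
- covered_plate: the white well plate with a solid blue lid, 85 mm (x) x 127 mm (y) x 22 mm high; its white skirt, which the clamp and the stop touch, is the lowest 16 mm. Origin: centre of its underside. It lies loose and a little crooked in one of the two bays
- covered_front (a point): middle of the covered plate's near long face (the one turned to the robot), 8 mm above its underside
- open_plate: the white well plate without a lid (24 wells with yellow and dark contents), same footprint, 18 mm high, in the other bay. Origin: centre of its underside
- clamp_left: the left bay's clamp: steel bar 12 mm thick with an orange tab (36 mm wide, top 46 mm over the platform) and in front of it, 90 mm wide, a sprung rubber pad that gives way up to 5.5 mm (at 5 N). Slides along the shaker's x, to the back to close; 6 N moves it, friction holds it. Origin: on the clamp, bottom middle of the pad's face when not pressed in; shaker x = -30 to 40 mm
- tab_left (a point): on the left clamp's tab: middle of its near face (turned to the robot), 32 mm above the platform; push here towards the back
- clamp_right: the right bay's clamp: steel bar 12 mm thick with an orange tab (36 mm wide, top 46 mm over the platform) and in front of it, 90 mm wide, a sprung rubber pad that gives way up to 5.5 mm (at 5 N). Slides along the shaker's x, to the back to close; 6 N moves it, friction holds it. Origin: on the clamp, bottom middle of the pad's face when not pressed in; shaker x = -30 to 40 mm
- tab_right (a point): on the right clamp's tab: middle of its near face (turned to the robot), 32 mm above the platform; push here towards the back
- key_left (a joint): blue key in front of the left bay: a round spring button, 28 mm diameter; 0 = up, 0.006 m = fully down, at about 5 N; pressed straight down
- key_left_top (a point): centre of the top of the blue key in front of the left bay
- key_right (a joint): blue key in front of the right bay: a round spring button, 28 mm diameter; 0 = up, 0.006 m = fully down, at about 5 N; pressed straight down
- key_right_top (a point): centre of the top of the blue key in front of the right bay
- key_start (a joint): green start key, between the blue ones: a round spring button, 28 mm diameter; 0 = up, 0.006 m = fully down, at about 5 N; pressed straight down
- key_start_top (a point): centre of the top of the green start key, between the blue ones
- vial: small amber glass vial, red cap, 22 mm diameter, 45 mm tall, standing loose on the shaker's platform between the two bays; leave it alone. Origin: centre of its underside
- reagent: amber bottle, orange cap, 66 mm diameter, 130 mm tall, standing left of the shaker; leave it alone. Origin: centre of its underside
- tip_box: blue pipette tip box with clear top, 120 x 85 x 72 mm, standing right of the shaker; leave it alone. Origin: centre of its underside
- beaker: glass beaker, 72 mm diameter, 90 mm tall; leave it alone. Origin: centre of its underside
- tube_rack: orange tube rack, 90 x 200 x 92 mm with its tubes; leave it alone. Origin: centre of its underside
- wash_jar: white jar, 60 mm diameter, 80 mm tall; leave it alone. Origin: centre of its underside
Things that resemble listed ones, but are neither listed nor needed, are in the scene too. What is shaped like the covered_plate but red or turquoise is not meant.

How it is judged:
On the way, in this order (a step that is already met when the one before it is completed fails the run):
1. the clamp of the lidded plate's bay presses that plate firmly against its stop (sprung pad pressed in over 2.5 mm), square and at rest (((y of covered_plate in the frame of shaker above 0 m and x of covered_front in the frame of clamp_left below -0.0025 m) or (y of covered_plate in the frame of shaker below 0 m and x of covered_front in the frame of clamp_right below -0.0025 m)) and angle between the x axis of covered_plate and the x axis of shaker, either way round below 0.04 rad and linear speed of covered_plate below 0.004 m/s), for 0.2 s.
2. that bay's blue key is pressed all the way (over 4.5 mm) (((y of covered_plate in the frame of shaker above 0 m and value of joint key_left above 0.0045 m and x of covered_front in the frame of clamp_left below -0.0025 m) or (y of covered_plate in the frame of shaker below 0 m and value of joint key_right above 0.0045 m and x of covered_front in the frame of clamp_right below -0.0025 m))), for 0.05 s.
3. the blue key is up again (((y of covered_plate in the frame of shaker above 0 m and value of joint key_left below 0.0015 m) or (y of covered_plate in the frame of shaker below 0 m and value of joint key_right below 0.0015 m))), for 0.05 s.
4. the green start key is pressed all the way (over 4.5 mm) (value of joint key_start above 0.0045 m and ((y of covered_plate in the frame of shaker above 0 m and x of covered_front in the frame of clamp_left below -0.0025 m) or (y of covered_plate in the frame of shaker below 0 m and x of covered_front in the frame of clamp_right below -0.0025 m))), for 0.05 s.
At the end, for the whole second after the job is handed in: the lidded plate lies flat, at rest and square to the shaker (within 0.04 rad) in its bay with that bay's clamp still pressing it (sprung pad pressed in over 2.5 mm); all keys are up; the other clamp is within 4 mm and the open plate within 5 mm of where it started (((y of covered_plate in the frame of shaker above 0 m and x of covered_front in the frame of clamp_left below -0.0025 m and distance of clamp_right from where it was at the start of the episode below 0.004 m) or (y of covered_plate in the frame of shaker below 0 m and x of covered_front in the frame of clamp_right below -0.0025 m and distance of clamp_left from where it was at the start of the episode below 0.004 m)) and angle between the x axis of covered_plate and the x axis of shaker, either way round below 0.04 rad and linear speed of covered_plate below 0.01 m/s and angle between covered_plate's own z axis and vertical below 0.05 rad and value of joint each of key_left, key_right, key_start below 0.0015 m and distance of open_plate from where it was at the start of the episode below 0.005 m); the robot touches nothing.
It fails at once if the other bay's blue key pressed, or two keys together (over 3 mm) (((y of covered_plate in the frame of shaker above 0 m and value of joint key_right above 0.003 m) or (y of covered_plate in the frame of shaker below 0 m and value of joint key_left above 0.003 m)) or value of joint each of key_start, key_left above 0.003 m or value of joint each of key_start, key_right above 0.003 m).
It fails at once if a key pressed (over 3 mm) while the clamp does not hold the lidded plate (its pad pressed in under 1 mm) ((y of covered_plate in the frame of shaker above 0 m and x of covered_front in the frame of clamp_left above -0.001 m and value of joint any of key_left, key_right, key_start above 0.003 m) or (y of covered_plate in the frame of shaker below 0 m and x of covered_front in the frame of clamp_right above -0.001 m and value of joint any of key_left, key_right, key_start above 0.003 m)).
It fails at once if the plate forced: over 40 N from its clamp ((y of covered_plate in the frame of shaker above 0 m and contact force between clamp_left and covered_plate above 40 N) or (y of covered_plate in the frame of shaker below 0 m and contact force between clamp_right and covered_plate above 40 N)).
It fails at once if the open plate moved over 5 mm or the other bay's clamp moved over 4 mm (distance of open_plate from where it was at the start of the episode above 0.005 m or ((y of covered_plate in the frame of shaker above 0 m and distance of clamp_right from where it was at the start of the episode above 0.004 m) or (y of covered_plate in the frame of shaker below 0 m and distance of clamp_left from where it was at the start of the episode above 0.004 m))).
It fails at once if a bystander moved over 15 mm (distance of any of vial, reagent, tip_box, beaker, tube_rack, wash_jar from where it was at the start of the episode above 0.015 m).
It also fails if it takes over 45 s, if anything falls off the work surface, if the arm or the gripper's body presses on something with over 40 N, if the wrist force passes 120 N, or if a joint passes its speed limit or range.

## Working session

There is one attempt and no reset: what is moved stays moved. The work goes in short steps, Python scripts to look and compute and a tool call to move; the robot and the scene stay as the last step left them, time stands still between calls to the robot, and variables do not carry over. Pictures are saved under pics/ and viewed, at most 10 in all, crops included, and the job is handed in when it is done.

Besides the shell and the picture viewer there is one more tool, called after "Request:" by a JSON object that holds its "name" and its "arguments". step_arm: Moves the arm, as the interface text tells. Its arguments: {"type":"object","properties":{"steps":{"type":"array","items":{"type":"array","items":{"type":"number"}}},"gripper":{"type":"number"},"force":{"type":"number"}},"required":["steps"]}

```bash
mkdir -p pics; python3 - <<'E'
from cell import observe,cams
import cv2,json
o=observe(); print(o['clock'],o['position'],o['ee_rot'],o['width'],o['force'])
for n in('scene','top'):
    cv2.imwrite(f'pics/{n}0.png',cams.get_image(n)[:,:,::-1]); c=cams.get_calibration(n); print(n,c)
E
```

```text
0.0 [ 0.26808098 -0.56401762  0.22595389] [-3.06314801e+00 -6.90971694e-01  7.24795541e-04] 1.0012561667935858 [ 0.04821412  0.1265233  -0.11363557]
scene {'fov_y': 51.34755422612658, 'cx': 320.2922743980227, 'cy': 202.12495864811413, 'world_to_cam': array([[ 0.74657716,  0.66520399,  0.0112334 , -0.40269799],
       [-0.36334959,  0.39353702,  0.84445585,  0.10296516],
       [ 0.55731464, -0.63453311,  0.53550735, -1.54330897],
       [ 0.        ,  0.        ,  0.        ,  1.        ]])}
top {'fov_y': 52.82395162495589, 'cx': 322.11534279070753, 'cy': 206.28313794891162, 'world_to_cam': array([[ 2.92245476e-02, -9.99572288e-01, -1.08050522e-03,
        -2.26276309e-02],
       [ 9.78603370e-01,  2.83911904e-02,  2.03787598e-01,
        -5.50132841e-01],
       [-2.03669759e-01, -7.01298640e-03,  9.79014529e-01,
        -1.33518610e+00],
       [ 0.00000000e+00,  0.00000000e+00,  0.00000000e+00,
         1.00000000e+00]])}
```

View pics/top0.png

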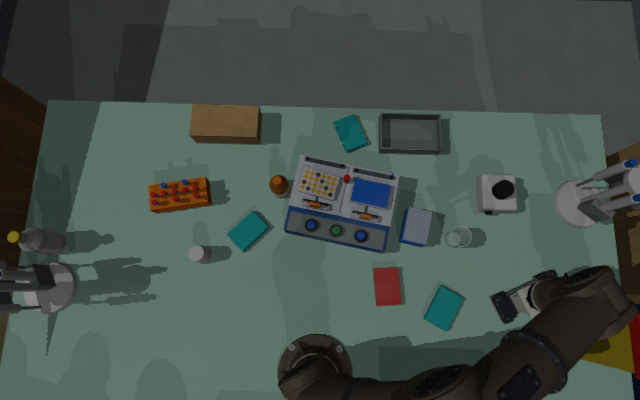

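View pics/scene0.png

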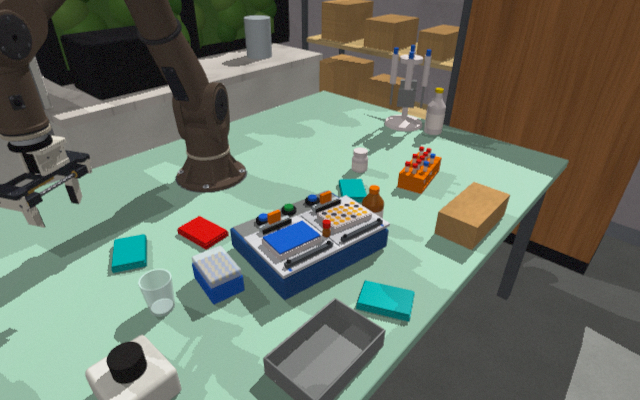

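The top view shows the shaker at about (343,203). The blue-lidded plate is in its right bay at (371,193), and the open plate is at (320,182). The keys are at (311,225), (336,230) and (361,236), and the vial is at (347,179). The red plate (388,286) and the turquoise ones (248,231), (350,132) and (444,308) are decoys because of their colour. I'll confirm in an enlarged crop and measure.

```bash
cat > h.py <<'E'
import numpy as np,cv2
from cell import cams,observe
def cal(n):
    c=cams.get_calibration(n); f=200/np.tan(np.radians(c['fov_y']/2)); return f,c['cx'],c['cy'],np.array(c['world_to_cam'])
def ray(n,uv):
    f,cx,cy,M=cal(n); d=np.array([(uv[0]-cx)/f,-(uv[1]-cy)/f,-1]); R=M[:3,:3]
    return -R.T@M[:3,3],R.T@d
def onz(n,uv,z):
    o,d=ray(n,uv); return o+d*(z-o[2])/d[2]
def tri(a,b):
    (o1,d1),(o2,d2)=ray('top',a),ray('scene',b)
    s=np.linalg.lstsq(np.c_[d1,-d2],o2-o1,rcond=None)[0]
    p,q=o1+s[0]*d1,o2+s[1]*d2; return (p+q)/2,np.linalg.norm(p-q)
def proj(n,p):
    f,cx,cy,M=cal(n); q=M[:3,:3]@p+M[:3,3]; return np.array([cx-f*q[0]/q[2],cy+f*q[1]/q[2]])
def blobs(img,lo,hi,box,amin=8):
    x0,y0,x1,y1=box; m=cv2.inRange(cv2.cvtColor(img[y0:y1,x0:x1],cv2.COLOR_RGB2HSV),lo,hi)
    n,l,s,c=cv2.connectedComponentsWithStats(m)
    return [(s[i,4],np.round(c[i]+[x0,y0],2).tolist(),(s[i,:4]+[x0,y0,0,0]).tolist()) for i in range(1,n) if s[i,4]>=amin]
E
python3 - <<'E'
from h import *
for n,box in(('top',(275,145,410,260)),('scene',(225,180,395,300))):
    im=cams.get_image(n); x0,y0,x1,y1=box
    k=800/(x1-x0) if n=='scene' else 5
    cv2.imwrite(f'pics/{n}1.png',cv2.resize(im[y0:y1,x0:x1,::-1],None,fx=k,fy=k,interpolation=cv2.INTER_CUBIC))
    for nm,lo,hi in(('blue',(105,120,40),(125,255,255)),('green',(55,90,30),(80,255,255)),('orange',(5,150,90),(18,255,255)),('red',(0,150,60),(4,255,255))):
        print(n,nm,blobs(im,lo,hi,box))
E
```

```text
top blue [(np.int32(849), [370.43, 192.64], [351, 178, 40, 30]), (np.int32(683), [337.55, 224.54], [284, 206, 105, 46]), (np.int32(120), [403.66, 228.33], [399, 208, 11, 36]), (np.int32(64), [310.36, 224.36], [306, 220, 9, 9]), (np.int32(66), [360.27, 235.11], [356, 231, 10, 9])]
top green [(np.int32(60), [335.37, 229.6], [331, 226, 9, 8])]
top orange [(np.int32(48), [277.29, 179.92], [275, 176, 7, 9]), (np.int32(31), [314.45, 203.84], [310, 202, 10, 5]), (np.int32(35), [365.06, 215.91], [360, 214, 11, 5])]
top red [(np.int32(30), [346.47, 177.47], [344, 175, 6, 6])]
scene blue [(np.int32(61), [311.84, 198.02], [307, 195, 10, 7]), (np.int32(66), [262.29, 217.38], [258, 213, 9, 9]), (np.int32(988), [290.47, 236.59], [263, 221, 57, 33]), (np.int32(2889), [308.69, 263.24], [231, 228, 157, 71]), (np.int32(9), [289.33, 269.0], [288, 268, 4, 3]), (np.int32(305), [233.82, 286.49], [225, 275, 19, 24])]
scene green [(np.int32(69), [288.39, 207.25], [284, 203, 10, 9])]
scene orange [(np.int32(335), [373.03, 199.04], [363, 185, 20, 27]), (np.int32(111), [324.93, 196.94], [320, 191, 11, 13]), (np.int32(139), [273.73, 216.34], [268, 210, 13, 14]), (np.int32(33), [325.85, 230.97], [323, 228, 7, 7])]
scene red [(np.int32(54), [326.0, 223.63], [323, 220, 7, 9]), (np.int32(15), [225.87, 232.93], [225, 230, 3, 6])]
```

View pics/top1.png

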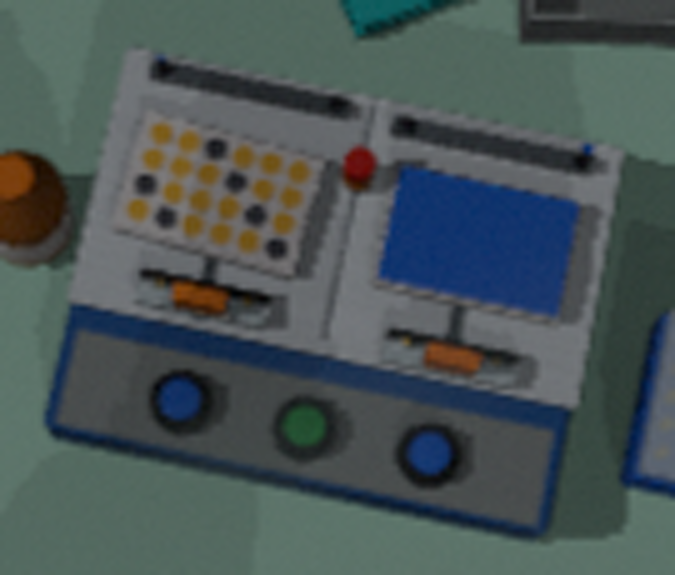

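View pics/scene1.png

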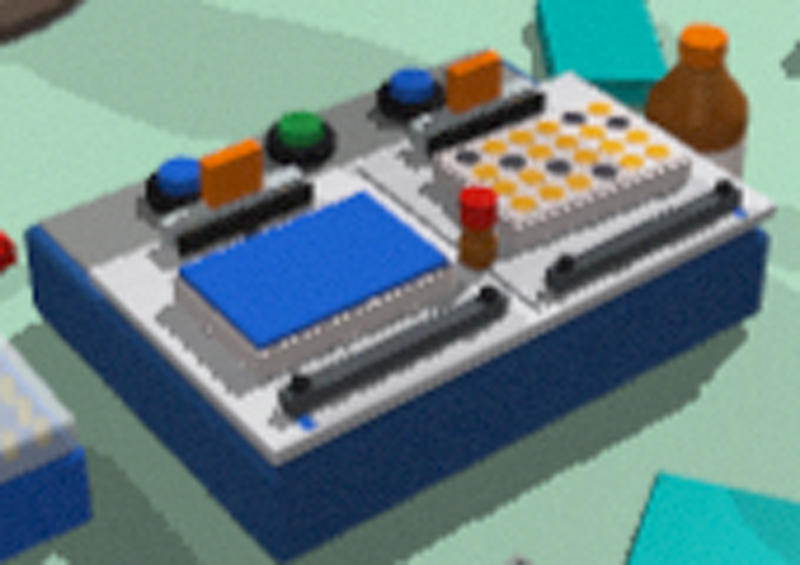

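The crops confirm it: the covered plate is the solid blue lid in the right bay, at (371,193) in the top view. Its clamp tab is at (365,216), its blue key at (360,235), and the green key at (335,230). Now the positions.

```bash
python3 - <<'E'
from h import *
T={'kl':((310.36,224.36),(311.84,198.02)),'ks':((335.37,229.6),(288.39,207.25)),'kr':((360.27,235.11),(262.29,217.38)),'tabR':((365.06,215.91),(273.73,216.34)),'tabL':((314.45,203.84),(324.93,196.94)),'vialcap':((346.47,177.47),(326,223.63)),'lid':((370.43,192.64),(290.47,236.59))}
P={}
for k,(a,b) in T.items():
    p,e=tri(a,b); P[k]=p; print(k,np.round(p*1000,1),'err',round(e*1000,1))
kz=lambda k:onz('top',T[k][0],.083)[:2]
y=kz('kl')-kz('kr'); L=np.linalg.norm(y);y/=L; x=np.array([y[1],-y[0]]); print('yaw',np.degrees(np.arctan2(x[1],x[0])),'L',L)
# platform corners in top image from crop (z=.09): far-left, far-right, near-right ; full scale px
C={'FL':(130/5+275,50/5+145),'FR':(622/5+275,153/5+145),'NR':(578/5+275,405/5+145),'NL':(70/5+275,303/5+145)}
W={k:onz('top',(u-.4,v-.4),.09)[:2] for k,(u,v) in C.items()}
for k in W: print(k,np.round(W[k]*1000,1))
e=W['FL']-W['FR'];print('yaw edge',np.degrees(np.arctan2(-e[0],e[1])),np.linalg.norm(e))
e=W['FL']-W['NL'];print('yaw side',np.degrees(np.arctan2(e[1],e[0])),np.linalg.norm(e))
ctr=sum(W.values())/4; O=ctr-x*.0375; print('origin',O)
S=lambda p:np.round(1000*np.array([(p[:2]-O)@x,(p[:2]-O)@y]),1)
for k in P: print(k,'shaker',S(P[k]))
for nm,uv,z in(('tabRtop',T['tabR'][0],.125),('lid',T['lid'][0],.112),('ks',T['ks'][0],.083),('kr',T['kr'][0],.083),
  ('stopR l',(400/5+275,132/5+145),.1),('stopR r',(585/5+275,172/5+145),.1)):
    p=onz('top',uv,z); print(nm,np.round(p*1000,1),S(p))
E
```

```text
kl [480.3  29.4  85.9] err 3.6
ks [465.1 -54.5  86.3] err 3.0
kr [ 448.6 -138.7   85.7] err 5.0
tabR [ 507.9 -149.6  122. ] err 2.9
tabL [543.   16.9 121.8] err 4.2
vialcap [635.4 -86.1 126.5] err 2.4
lid [ 590.  -168.8  107.9] err 3.8
yaw -10.615356297385365 L 0.1708037912247029
FL [724.3  73. ]
FR [ 660. -267.]
NR [ 484.4 -235.9]
NL [544.1 106.3]
yaw edge -10.707727822586236 0.345998828484504
yaw side -10.465593842181525 0.18325021833896415
origin [ 0.56631803 -0.07398482]
kl shaker [-103.6   85.8]
ks shaker [-103.     0.5]
kr shaker [-103.8  -85.3]
tabR shaker [-43.5 -85.1]
tabL shaker [-39.7  85. ]
vialcap shaker [70.1  0.8]
lid shaker [ 40.7 -88.8]
tabRtop [ 508.3 -148.2  125. ] [-43.3 -83.7]
lid [ 590.2 -166.9  112. ] [ 40.6 -86.9]
ks [466.6 -53.5  83. ] [-101.8    1.8]
kr [ 450.5 -137.    83. ] [-102.2  -83.3]
stopR l [ 666.1 -115.4  100. ] [105.7 -22.3]
stopR r [ 641.5 -241.2  100. ] [ 104.7 -150.5]
```

Request:
{"name": "step_arm", "arguments": {"steps": [[14.5,30,0,0,0,-0.045],[14.5,30,0,0,0,-0.045],[14.5,30,0,0,0,-0.045],[14.5,30,0,0,0,-0.045],[14.5,30,0,0,0,-0.045],[14.5,30,0,0,0,-0.045],[14.5,30,0,0,0,-0.045],[14.5,30,0,0,0,-0.045],[14.5,30,0,0,0,-0.045],[14.5,30,0,0,0,-0.045],[14.5,30,0,0,0,-0.045],[14.5,30,0,0,0,-0.045],[14.5,30,0,0,0,-0.045],[14.5,30,0,0,0,-0.045],[0,0,0,0,0,0],[0,0,0,0,0,0]], "gripper": 0, "force": 20}}

```text
clock: 1.53
position: [0.472, -0.1423, 0.2266]
ee_rot: [-3.128, 0.285, 0.0]
force: [-0.1, -1.3, 0.1]
width: 0.01
gripper_force: 0.0
```

Request:
{"name": "step_arm", "arguments": {"steps": [[0,0,-28,0,0,0],[0,0,-28,0,0,0],[0,0,-28,0,0,0],[0,0,-28,0,0,0],[0,0,0,0,0,0],[0,0,0,0,0,0]]}}

```text
clock: 2.03
position: [0.4699, -0.1454, 0.1142]
ee_rot: [3.128, -0.294, -0.005]
force: [0.4, 0.1, 1.4]
width: 0.005
gripper_force: 0.0
```

```bash
python3 - <<'E'
from h import *
im=cams.get_image('scene'); cv2.imwrite('pics/s2.png',cv2.resize(im[150:300,210:390,::-1],None,fx=4,fy=4,interpolation=cv2.INTER_CUBIC))
E
```

```text
(no output)
```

View pics/s2.png

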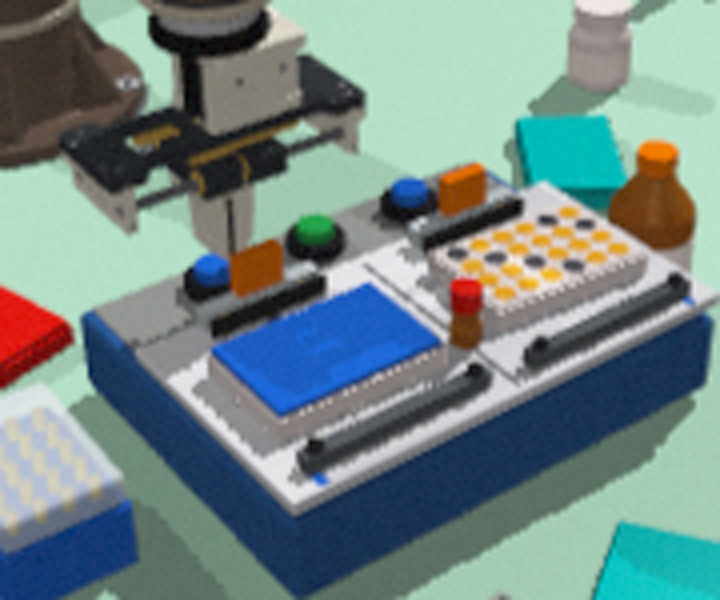

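Request:
{"name": "step_arm", "arguments": {"steps": [[5.5,2,0,0,0,0],[4.9,-0.9,0,0,0,0],[4.9,-0.9,0,0,0,0],[2,-0.4,0,0,0,0],[2,-0.4,0,0,0,0],[2,-0.4,0,0,0,0],[2,-0.4,0,0,0,0]]}}

```text
clock: 2.67
position: [0.4931, -0.1456, 0.1145]
ee_rot: [-3.128, 0.292, 0.005]
force: [-6.1, 2.9, 4.0]
width: 0.005
gripper_force: 3.1
```

Request:
{"name": "step_arm", "arguments": {"steps": [[2,-0.4,0,0,0,0],[2,-0.4,0,0,0,0],[2,-0.4,0,0,0,0],[2,-0.4,0,0,0,0],[2,-0.4,0,0,0,0]]}}

```text
clock: 3.08
position: [0.503, -0.1474, 0.1145]
ee_rot: [-3.128, 0.292, 0.005]
force: [-4.9, 3.1, 4.0]
width: 0.002
gripper_force: 3.1
```

Request:
{"name": "step_arm", "arguments": {"steps": [[2,-0.4,0,0,0,0],[2,-0.4,0,0,0,0],[2,-0.4,0,0,0,0]]}}

```text
clock: 3.33
position: [0.509, -0.1486, 0.1145]
ee_rot: [-3.128, 0.292, 0.005]
force: [-6.0, 2.5, 5.2]
width: 0.007
gripper_force: 3.1
```

```bash
python3 - <<'E'
from h import *
im=cams.get_image('scene'); cv2.imwrite('pics/s3.png',cv2.resize(im[180:300,225:345,::-1],None,fx=5,fy=5,interpolation=cv2.INTER_CUBIC))
o=observe();print(o['position'],o['force'])
E
```

```text
[ 0.50943703 -0.14862206  0.11449505] [-4.31712025  1.46651523  2.49612632]
```

View pics/s3.png

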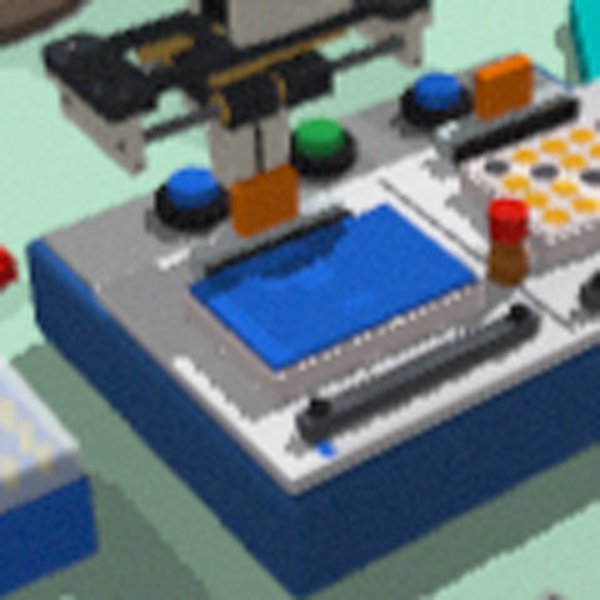

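The clamp's pad, around (280,240) in the crop, is almost at the plate. There is still a gap to the stop bar at (420,370).

Request:
{"name": "step_arm", "arguments": {"steps": [[2,-0.4,0,0,0,0],[2,-0.4,0,0,0,0],[2,-0.4,0,0,0,0],[2,-0.4,0,0,0,0],[2,-0.4,0,0,0,0]]}}

```text
clock: 3.8
position: [0.5189, -0.1504, 0.1144]
ee_rot: [-3.127, 0.292, 0.006]
force: [-6.0, 2.3, 4.7]
width: 0.005
gripper_force: 3.4
```

Request:
{"name": "step_arm", "arguments": {"steps": [[1,-0.2,0,0,0,0],[1,-0.2,0,0,0,0],[1,-0.2,0,0,0,0],[1,-0.2,0,0,0,0],[0,0,0,0,0,0]]}}

```text
clock: 4.22
position: [0.523, -0.1512, 0.1144]
ee_rot: [-3.127, 0.291, 0.005]
force: [-5.3, 2.4, 3.7]
width: 0.005
gripper_force: 2.9
```

```bash
python3 - <<'E'
from h import *
F=[];
for i in range(3):
    im=cams.get_image('scene');F.append(observe()['force'])
cv2.imwrite('pics/s4.png',cv2.resize(im[200:300,245:345,::-1],None,fx=6,fy=6,interpolation=cv2.INTER_CUBIC))
print(np.round(F,1))
E
```

```text
[[-4.9  2.2  3.8]
 [-5.3  1.6  2.9]
 [-5.8  2.4  3.7]]
```

View pics/s4.png

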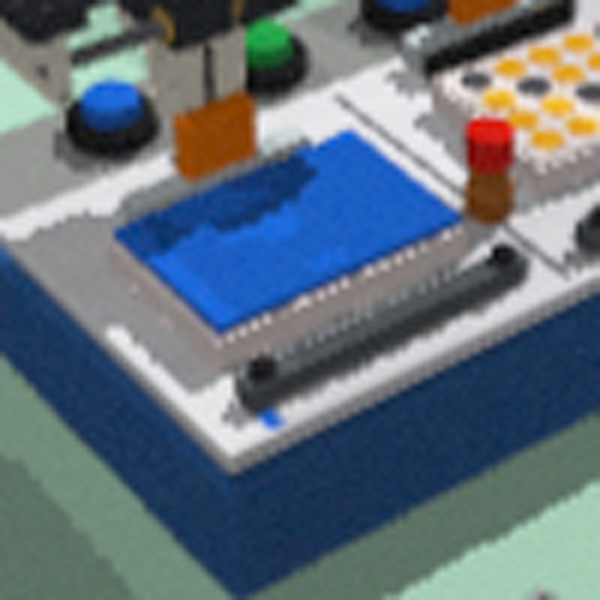

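The pad is now against the plate, with a gap of about 8 mm left to the stop bar. I'll continue in small steps and watch the force.

Request:
{"name": "step_arm", "arguments": {"steps": [[1,-0.2,0,0,0,0],[1,-0.2,0,0,0,0],[1,-0.2,0,0,0,0],[0,0,0,0,0,0]]}}

```text
clock: 4.7
position: [0.5261, -0.1518, 0.1144]
ee_rot: [-3.127, 0.291, 0.005]
force: [-5.8, 2.3, 3.8]
width: 0.005
gripper_force: 2.9
```

Request:
{"name": "step_arm", "arguments": {"steps": [[1,-0.2,0,0,0,0],[1,-0.2,0,0,0,0],[0,0,0,0,0,0]]}}

```text
clock: 4.95
position: [0.5281, -0.1521, 0.1144]
ee_rot: [-3.127, 0.291, 0.005]
force: [-5.3, 1.7, 3.9]
width: 0.009
gripper_force: 2.9
```

Request:
{"name": "step_arm", "arguments": {"steps": [[1,-0.2,0,0,0,0],[1,-0.2,0,0,0,0],[0,0,0,0,0,0]]}}

```text
clock: 5.2
position: [0.5301, -0.1525, 0.1144]
ee_rot: [-3.127, 0.291, 0.005]
force: [-5.6, 2.6, 3.5]
width: 0.006
gripper_force: 2.9
```

Request:
{"name": "step_arm", "arguments": {"steps": [[1,-0.2,0,0,0,0],[1,-0.2,0,0,0,0],[0,0,0,0,0,0]]}}

```text
clock: 5.45
position: [0.5321, -0.1529, 0.1144]
ee_rot: [-3.127, 0.291, 0.005]
force: [-5.5, 3.3, 4.3]
width: 0.005
gripper_force: 2.9
```

Request:
{"name": "step_arm", "arguments": {"steps": [[1,-0.2,0,0,0,0],[1,-0.2,0,0,0,0],[0,0,0,0,0,0]]}}

```text
clock: 5.7
position: [0.5341, -0.1533, 0.1144]
ee_rot: [-3.127, 0.291, 0.005]
force: [-5.9, 3.0, 4.2]
width: 0.006
gripper_force: 2.9
```

Request:
{"name": "step_arm", "arguments": {"steps": [[1,-0.2,0,0,0,0],[0,0,0,0,0,0]]}}

```text
clock: 5.87
position: [0.535, -0.1535, 0.1144]
ee_rot: [-3.127, 0.291, 0.006]
force: [-4.9, 3.4, 4.4]
width: 0.005
gripper_force: 2.9
```

Request:
{"name": "step_arm", "arguments": {"steps": [[1,-0.2,0,0,0,0],[1,-0.2,0,0,0,0],[0,0,0,0,0,0]]}}

```text
clock: 6.12
position: [0.5371, -0.1538, 0.1144]
ee_rot: [-3.127, 0.291, 0.005]
force: [-5.4, 2.5, 4.1]
width: 0.005
gripper_force: 2.9
```

Request:
{"name": "step_arm", "arguments": {"steps": [[1,-0.2,0,0,0,0],[0,0,0,0,0,0]]}}

```text
clock: 6.28
position: [0.5381, -0.154, 0.1144]
ee_rot: [-3.127, 0.291, 0.005]
force: [-6.5, 2.7, 3.4]
width: 0.004
gripper_force: 2.9
```

```bash
python3 - <<'E'
from h import *
F=[];
for i in range(4):
    im=cams.get_image('scene' if i else 'top');F.append(observe()['force'])
    if i==0: t=im
a=cv2.resize(im[200:300,245:345,::-1],None,fx=4,fy=4,interpolation=cv2.INTER_CUBIC)
b=cv2.resize(t[160:260,320:420,::-1],None,fx=4,fy=4,interpolation=cv2.INTER_CUBIC)
cv2.imwrite('pics/s5.png',np.hstack([a,b]))
print(np.round(F,1))
E
```

```text
[[-5.7  3.3  3.5]
 [-5.4  1.8  4.8]
 [-5.   2.5  2.6]
 [-5.1  3.1  3.4]]
```

View pics/s5.png

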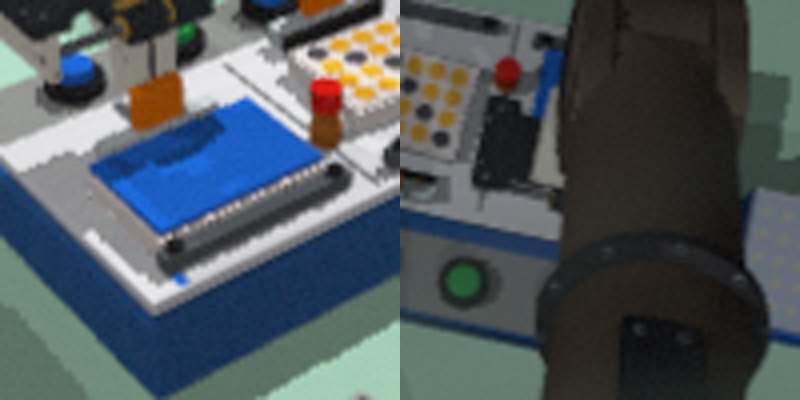

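The plate is almost touching the stop bar (250,220) and the force is still only the sliding friction. I'll go on in 1 mm steps.

Request:
{"name": "step_arm", "arguments": {"steps": [[1,-0.2,0,0,0,0],[1,-0.2,0,0,0,0],[0,0,0,0,0,0]]}}

```text
clock: 6.73
position: [0.5401, -0.1544, 0.1144]
ee_rot: [-3.127, 0.291, 0.005]
force: [-5.3, 2.8, 3.6]
width: 0.003
gripper_force: 3.0
```

Request:
{"name": "step_arm", "arguments": {"steps": [[1,-0.2,0,0,0,0],[0,0,0,0,0,0]]}}

```text
clock: 6.9
position: [0.5409, -0.1546, 0.1144]
ee_rot: [-3.127, 0.291, 0.006]
force: [-6.5, 3.0, 3.7]
width: 0.008
gripper_force: 3.3
```

Request:
{"name": "step_arm", "arguments": {"steps": [[1,-0.2,0,0,0,0],[0,0,0,0,0,0]]}}

```text
clock: 7.07
position: [0.5417, -0.1547, 0.1144]
ee_rot: [-3.127, 0.291, 0.007]
force: [-8.0, 3.7, 4.8]
width: 0.003
gripper_force: 3.7
```

Request:
{"name": "step_arm", "arguments": {"steps": [[1,-0.2,0,0,0,0],[0,0,0,0,0,0]]}}

```text
clock: 7.23
position: [0.5425, -0.1549, 0.1144]
ee_rot: [-3.127, 0.291, 0.007]
force: [-8.3, 3.9, 6.3]
width: 0.005
gripper_force: 4.0
```

```bash
python3 - <<'E'
from h import *
F=[];
for i in range(5):
    im=cams.get_image('scene');F.append(observe()['force'])
print(np.round(F,1),observe()['position'])
E
```

```text
[[-7.8  3.4  5.5]
 [-7.   3.3  6. ]
 [-7.2  4.   5. ]
 [-7.1  3.6  5.8]
 [-7.5  4.1  5. ]] [ 0.54252132 -0.15484619  0.11438263]
```

Request:
{"name": "step_arm", "arguments": {"steps": [[1,-0.2,0,0,0,0],[0,0,0,0,0,0],[0,0,0,0,0,0]]}}

```text
clock: 7.73
position: [0.5433, -0.155, 0.1144]
ee_rot: [-3.127, 0.291, 0.007]
force: [-7.5, 3.8, 5.5]
width: 0.006
gripper_force: 4.4
```

Request:
{"name": "step_arm", "arguments": {"steps": [[1,-0.2,0,0,0,0],[0,0,0,0,0,0],[0,0,0,0,0,0]]}}

```text
clock: 7.98
position: [0.5441, -0.1551, 0.1143]
ee_rot: [-3.127, 0.291, 0.008]
force: [-8.4, 4.0, 6.2]
width: 0.006
gripper_force: 4.7
```

```bash
python3 - <<'E'
from h import *
F=[];
for i in range(5):
    im=cams.get_image('scene');F.append(observe()['force'])
print(np.round(F,1),observe()['position'])
E
```

```text
[[-8.7  4.3  7.5]
 [-8.9  4.2  6.3]
 [-8.3  3.7  7.1]
 [-9.8  3.6  6.5]
 [-8.3  3.4  6.5]] [ 0.54415193 -0.15516501  0.11438577]
```

Request:
{"name": "step_arm", "arguments": {"steps": [[0.5,-0.1,0,0,0,0],[0,0,0,0,0,0],[0,0,0,0,0,0],[0,0,0,0,0,0],[-1,0.2,0,0,0,0],[-2,0.4,0,0,0,0],[-5,0.9,0,0,0,0],[-10,2,0,0,0,0],[-20,4,0,0,0,0],[0,0,30,0,0,0],[0,0,30,0,0,0],[0,0,0,0,0,0]]}}

```text
clock: 9.23
position: [0.5111, -0.1495, 0.1798]
ee_rot: [3.127, -0.293, 0.012]
force: [1.4, -0.9, 1.2]
width: 0.003
gripper_force: 0.0
```

```bash
python3 - <<'E'
from h import *
im=cams.get_image('scene');o=observe();print(o['position'],o['ee_rot'],o['force'])
cv2.imwrite('pics/s6.png',cv2.resize(im[190:300,235:345,::-1],None,fx=5,fy=5,interpolation=cv2.INTER_CUBIC))
print(blobs(im,(105,120,40),(125,255,255),(225,180,395,300)))
E
```

```text
[ 0.51050405 -0.14936424  0.17771164] [ 3.12701397 -0.29271547  0.0093635 ] [-0.61227959  0.87135267  0.6110296 ]
[(np.int32(60), [311.78, 197.97], [307, 195, 10, 7]), (np.int32(76), [262.96, 217.39], [258, 213, 11, 9]), (np.int32(1020), [295.84, 241.04], [268, 225, 58, 34]), (np.int32(2886), [308.75, 263.25], [231, 228, 157, 71]), (np.int32(9), [289.33, 269.0], [288, 268, 4, 3]), (np.int32(304), [233.79, 286.53], [225, 275, 19, 24])]
```

View pics/s6.png

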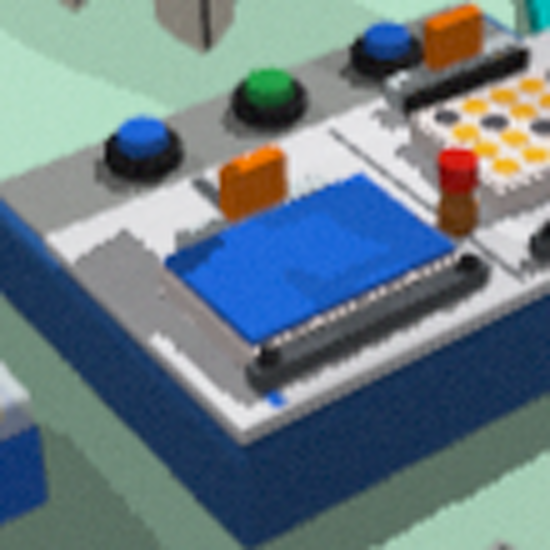

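The plate is against the stop bar and parallel to it, with the pad pressed in. Next is the right blue key, at about (449, -138, 86) mm.

Request:
{"name": "step_arm", "arguments": {"steps": [[-20,4,0,0,0,0],[-20,4,0,0,0,0],[-21,3.5,0,0,0,0],[0,0,-26,0,0,0],[0,0,-26,0,0,0],[0,0,-26,0,0,0],[0,0,0,0,0,0],[0,0,0,0,0,0]]}}

```text
clock: 9.95
position: [0.4466, -0.1372, 0.0959]
ee_rot: [-3.128, 0.292, 0.006]
force: [1.0, -0.3, 0.8]
width: 0.0
gripper_force: 0.0
```

Request:
{"name": "step_arm", "arguments": {"steps": [[2.5,-1,-3,0,0,0],[0,0,-2,0,0,0],[0,0,-2,0,0,0],[0,0,-2,0,0,0],[0,0,0,0,0,0]]}}

```text
clock: 10.37
position: [0.4518, -0.1387, 0.0883]
ee_rot: [3.128, -0.292, 0.004]
force: [1.5, -1.0, 5.0]
width: 0.004
gripper_force: 2.2
```

Request:
{"name": "step_arm", "arguments": {"steps": [[0,0,-1,0,0,0],[0,0,-1,0,0,0],[0,0,0,0,0,0]]}}

```text
clock: 10.62
position: [0.4519, -0.1387, 0.0874]
ee_rot: [3.127, -0.292, 0.004]
force: [-2.6, -0.4, 22.4]
width: 0.004
gripper_force: 11.2
```

Request:
{"name": "step_arm", "arguments": {"steps": [[0,0,-1,0,0,0],[0,0,-1,0,0,0],[0,0,0,0,0,0]]}}

```text
clock: 10.87
position: [0.4521, -0.1388, 0.0869]
ee_rot: [3.127, -0.293, 0.006]
force: [-9.7, 1.5, 47.1]
width: 0.007
gripper_force: 23.3
```

Request:
{"name": "step_arm", "arguments": {"steps": [[0,0,-0.0,0,0,0],[0,0,2,0,0,0],[0,0,2,0,0,0],[0,0,0,0,0,0]]}}

```text
clock: 11.2
position: [0.4518, -0.1387, 0.0888]
ee_rot: [3.127, -0.292, 0.004]
force: [3.2, -1.9, 4.8]
width: 0.006
gripper_force: 2.1
```

Request:
{"name": "step_arm", "arguments": {"steps": [[0,0,2,0,0,0],[0,0,0,0,0,0]]}}

```text
clock: 11.37
position: [0.4513, -0.1385, 0.0902]
ee_rot: [3.128, -0.292, 0.002]
force: [2.5, -1.3, 3.4]
width: 0.005
gripper_force: 1.7
```

Request:
{"name": "step_arm", "arguments": {"steps": [[0,0,2,0,0,0],[0,0,0,0,0,0]]}}

```text
clock: 11.53
position: [0.4506, -0.1383, 0.0918]
ee_rot: [-3.128, 0.292, 0.0]
force: [1.7, -0.3, 3.5]
width: 0.007
gripper_force: 1.2
```

The force follows the key's spring: about 5 N at 88.5 mm, falling towards zero near 94.5 mm. So it was fully pressed. Now lift and go to the green key.

Request:
{"name": "step_arm", "arguments": {"steps": [[0,0,10,0,0,0],[0,0,15,0,0,0],[5.5,28,0,0,0,0],[5.5,28,0,0,0,0],[5.5,28,0,0,0,0],[0,0,0,0,0,0],[0,0,0,0,0,0]]}}

```text
clock: 12.12
position: [0.4662, -0.0526, 0.1161]
ee_rot: [-3.128, 0.286, 0.004]
force: [-0.1, -0.8, -0.3]
width: 0.004
gripper_force: 0.0
```

```bash
python3 - <<'E'
from h import *
im=cams.get_image('scene');o=observe();print(o['position'],o['ee_rot'],o['force'])
cv2.imwrite('pics/s7.png',cv2.resize(im[180:300,235:355,::-1],None,fx=5,fy=5,interpolation=cv2.INTER_CUBIC))
E
```

```text
[ 0.4659853  -0.05406506  0.11610649] [ 3.12786993 -0.28973234 -0.00386145] [ 0.4697631  -0.34413927  0.56121047]
```

View pics/s7.png

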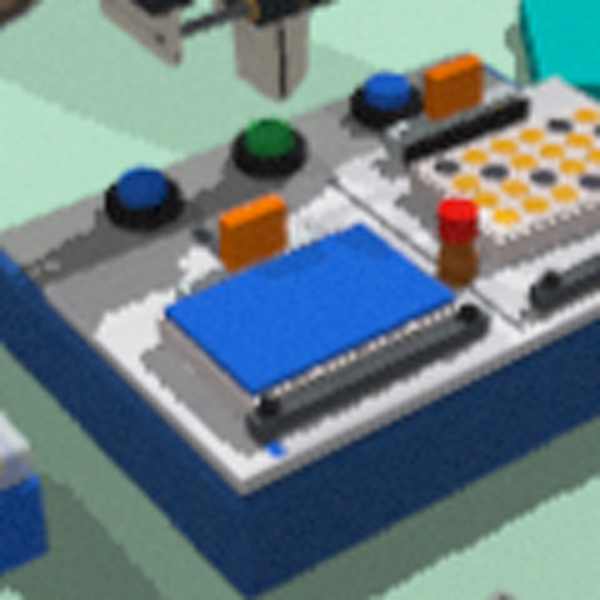

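The blue key (143,190) is up again and the plate is still held. The tool is above the green key (268,140), so I'll press it.

Request:
{"name": "step_arm", "arguments": {"steps": [[0,0,-10,0,0,0],[0,0,-9,0,0,0],[0,0,-2,0,0,0],[0,0,-2,0,0,0],[0,0,-2,0,0,0],[0,0,-2,0,0,0],[0,0,0,0,0,0]]}}

```text
clock: 12.75
position: [0.4668, -0.0549, 0.0896]
ee_rot: [3.127, -0.293, -0.001]
force: [-2.6, -1.8, 4.0]
width: 0.008
gripper_force: 1.9
```

Request:
{"name": "step_arm", "arguments": {"steps": [[0,0,-1,0,0,0],[0,0,0,0,0,0]]}}

```text
clock: 12.92
position: [0.4671, -0.0547, 0.0889]
ee_rot: [3.128, -0.293, 0.0]
force: [-2.0, -1.9, 4.7]
width: 0.006
gripper_force: 2.1
```

Request:
{"name": "step_arm", "arguments": {"steps": [[0,0,-1,0,0,0],[0,0,0,0,0,0]]}}

```text
clock: 13.08
position: [0.4672, -0.0546, 0.0878]
ee_rot: [3.128, -0.292, 0.0]
force: [-2.2, -2.8, 3.8]
width: 0.009
gripper_force: 2.4
```

Request:
{"name": "step_arm", "arguments": {"steps": [[0,0,-1,0,0,0],[0,0,0,0,0,0],[0,0,0,0,0,0]]}}

```text
clock: 13.33
position: [0.4673, -0.0546, 0.0876]
ee_rot: [3.128, -0.292, 0.001]
force: [-5.5, -2.1, 15.8]
width: 0.007
gripper_force: 8.2
```

The force has risen hard to 16 N, so the key is at its stop. Lift clear and check.

Request:
{"name": "step_arm", "arguments": {"steps": [[0,0,0,0,0,0],[0,0,4,0,0,0],[0,0,10,0,0,0],[0,0,30,0,0,0],[0,0,35,0,0,0],[0,0,35,0,0,0],[0,0,0,0,0,0],[0,0,0,0,0,0],[0,0,0,0,0,0]]}}

```text
clock: 14.08
position: [0.4672, -0.0541, 0.2005]
ee_rot: [-3.128, 0.291, -0.001]
force: [0.3, 0.1, 0.1]
width: 0.004
gripper_force: 0.0
```

```bash
python3 - <<'E'
from h import *
im=cams.get_image('scene');o=observe();print(o['clock'],o['position'],o['force'])
b=(225,180,395,300)
print(blobs(im,(105,120,40),(125,255,255),b)[:3],blobs(im,(55,90,30),(80,255,255),b),blobs(im,(5,150,90),(18,255,255),b))
E
```

```text
14.1333 [ 0.4666104  -0.05413991  0.19984691] [-0.11535735 -0.12245615 -0.18614756]
[(np.int32(61), [311.84, 198.02], [307, 195, 10, 7]), (np.int32(76), [262.96, 217.39], [258, 213, 11, 9]), (np.int32(1026), [295.76, 241.02], [268, 225, 58, 34])] [(np.int32(68), [288.34, 207.21], [284, 203, 10, 9])] [(np.int32(358), [373.08, 199.5], [362, 185, 21, 27]), (np.int32(112), [324.96, 196.97], [320, 191, 11, 13]), (np.int32(140), [284.96, 226.05], [279, 219, 13, 15]), (np.int32(45), [325.96, 231.44], [323, 228, 7, 9])]
```

All keys are back at their starting pixels, and the plate and the other clamp haven't moved.

```bash
python3 -c "
from cell import job
print(job.sign_off())"
```

```text
the job is handed in; nothing more can be done
None
```

The job is handed in, with no verdict returned: the right-bay clamp holds the blue-lidded plate square against its stop, the right blue key and then the green start key were pressed fully and came back up, and the left clamp and vial show no movement; the blue key briefly took 47 N from the fingertips, more than needed.

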